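# Tip the tray over and seat it in the assembly corner

## Task

The wooden tray stands on its long side on the assembly board. Working by pushing only, tip it over away from you so that it lies on its floor, open side up, then slide it until it sits flush against both the back fence and the screwed-down side stop. Do not pick the tray up, and leave the other things on and around the board where they are.

Things in the scene. Friction and masses are not known exactly. Their poses are not given: they have to be found in the camera images.
- tray: wooden tray 180 x 120 x 40 mm, 10 mm walls, 5 mm white floor panel, about 0.2 kg. It starts standing on a long side on the board, 120 mm tall, open face towards the robot. Origin: centre of the 180 x 40 mm side it starts on. Own z up as it stands; y along its 180 mm; x from the open face (-20 mm) to the floor panel's outside (+20 mm). Lying open side up, x points down, z away from the robot
- tray_centre (a point): middle of the tray's 180 x 120 x 40 mm envelope
- tray_heel (a point): middle of the 180 mm edge where the side it stands on at the start meets the outside of the floor panel: the edge it pivots on when it is tipped over onto its floor; it stays down on the board
- tray_top (a point): middle of the outer face of the tray's upper long side as it stands at the start; this face ends against the back fence
- board: plywood assembly board fixed to the table, 300 mm (x, away from the robot) by 500 mm (y), its top 12 mm above the table. Origin: centre of its underside. A wooden back fence, 30 mm thick, 30 mm high above the board's top, runs along its whole far side (inner face at board x = +115 mm)
- fence (a point): middle of the inner (near) face of the back fence, 15 mm above the board's top
- stop: side stop: wooden bar screwed to the board's left or right side, square to the back fence: 120 mm long (along x), 30 mm wide (y), 30 mm high, two screws in its top. Origin: centre of its underside, 35 mm beyond the board's middle and 215 mm to its left or right; axes as the board's. Its inner face is 15 mm from its origin, towards the board's middle
- cork_block: brown cork sanding block, 110 x 50 x 40 mm, lying loose on the board on whichever side has no stop; it is not a stop itself. Origin: centre of its underside, x along its length
- glue: white glue bottle, 52 mm across, 140 mm tall, standing on the board's near left corner. Origin: centre of its base
- cap: screw cap lying mouth up on the board's near right corner, 42 mm across, 16 mm high. Origin: centre of its base
- hammer: hammer lying on the table left of the board, handle towards the robot. Origin: underside, about its middle
- driver: screwdriver lying on the table right of the board, handle towards the robot. Origin: underside, about its middle
- square: joiner's square lying on the table at the near right, wooden stock 110 mm, blade 140 mm. Origin: underside of the stock's middle
- offcut: wooden offcut 160 x 50 x 20 mm lying on the table at the near left. Origin: centre of its underside
Not all that is in view belongs to the job. Leave any orange or pink look-alike of the tray alone.

How it is judged:
On the way:
1. the tray has been tipped over and lies on its floor, open side up (angle between tray's own x axis and vertical above 3.05 rad and height (world z) of tray_centre below 0.04 m), for 0.2 s.
At the end, for the whole second after the job is handed in: The tray lies flat on the board (within 5 degrees), open side up, at rest, its far long side within 6 mm of the back fence and square to it within 2.3 degrees, and its end within 6 mm of the side stop (all of step 1 and x of tray_top in the frame of board above 0.109 m and angle between the y axis of tray and the y axis of board, either way round below 0.04 rad and y of tray_centre in the frame of stop between -0.111 and 0.111 m and linear speed of tray below 0.01 m/s); the robot touches nothing.
It fails at once if the tray is lifted, or tipped onto its open face: the edge it pivots on rises more than 20 mm off the board (height (world z) of tray_heel above 0.032 m).
It fails at once if the lying tray is picked up: its centre rises more than 23 mm above where it lies (angle between tray's own x axis and vertical above 2.9 rad and height (world z) of tray_centre above 0.055 m).
It fails at once if another thing is moved more than 25 mm (distance of any of cork_block, glue, cap, hammer, driver, square, offcut from where it was at the start of the episode above 0.025 m).
It fails at once if the glue bottle is knocked over (angle between glue's own z axis and vertical above 0.5 rad).
It also fails if it takes over 64 s, if anything falls off the work surface, if the arm or the gripper's body presses on something with over 40 N, if the wrist force passes 120 N, or if a joint passes its speed limit or range.

## Robot

A 6-joint arm with a two-finger parallel gripper is mounted at the origin on the work surface. World frame = base frame: x ahead of the robot, y to its left, z up, the work surface at z = 0. Lengths are in m, angles in rad, forces in N, time in s.
With the tool pointing down it reaches from about 0.35 to 0.775 m from the base axis. Payload 5.5 kg.
Tool frame: the origin (TCP) lies midway between the tips of the shut fingers; the grasp point (between the pads) lies 19 mm behind it (grip_point_offset is the distance from the TCP to the grasp point, in m); z points along the fingers, y is the line along which they close (so a half turn about z gives the same grasp; the last joint's range is limited). The gripper opens to 85 mm and grips with 20 to 120 N. Pads are 22 mm wide; open, the fingers measure 114 mm over their backs; the gripper's body (76 mm by 85 mm) begins 54 mm behind the grasp point. The pads swing forward as they close: fully open they stand 13 mm farther back than shut.
Start: joints at [-1.276, 0.313, 0.046, 1.304, 0, 1.431], TCP at [0.242, -0.522, 0.231] pointing down, gripper open.
Joint ranges: [-2.76, 2.76], [-0.86, 1.69], [-1.03, 1.26], [-2.2, 2.34], [-1.47, 1.5], [-3.14, 3.14]. Speed limits (rad/s): [2.57, 2.57, 3.14, 3.14, 3.14, 3.14].

## Interface

Orientations are given as a unit quaternion [w, x, y, z].
In Python, from bench import * gives the robot as it stands. The module is installed in compiled form; this text tells all that it offers.
- The arm moves only by the tool jog_arm, never from a script. Its argument "moves" is a list of rows, each a list of 2 entries, a list of its own where there are three numbers: the shift along the tool's x, y, z as a fraction of full scale, then the turn about the tool's z as a fraction of full scale. A call has 1 to 20 rows; each row shifts and turns the commanded pose from where the row before left it, along the tool's axes as they then stand; what a row does not reach is not made up. Full scale, the value 1, is 0.12 m for a shift and 45 degrees for a turn. A row lasts 1/12 s, in which the tool goes at most 41.7 mm and 7.16 degrees, less where a joint would pass 70% of its speed; a pose out of reach is approached as far as the arm can. A call with a number of a shift or a turn outside -1 to 1 is refused whole. A call with a gripper value outside its range is refused whole. "jaw" is the closure in counts, from 0 (fully open) to 255 (shut), set as the call begins (left out, the last holds). The fingers move at their own pace and stop on an object; "grip_force" is the grip in N (left out, the last holds). Time passes only in rows, so rows that do not move let the fingers close. It gives the time, the measured TCP pose, the force, the opening and the grip force at its end, in the units of the state.
- read_state(): the state, without advancing time (a new reading comes with each control period).
- snapshot(name): name is "scene" or "top" or "wrist"; returns a dict with "pixels" (480x640x3 uint8, red, green, blue), "mtx" (3x3 intrinsics, pixels), "R" (3x3) and "t" (3): a world point X has camera coordinates R X + t. Camera axes: x right, y down, z forward; pixel columns grow to the right and rows downward; lengths in m; the calibration is good to about 2 mm. A picture is of the moment at which its call begins. There is no depth.
- finish_job(): hands the job in; it is judged then, once.
The state is a dict: "time": time; "joints": joint angles; "qvel": joint speeds; "joint_torque": joint torques, N m; "tcp_pos": TCP position; "eef_rot": TCP orientation; "ft_force": force on the tool from outside, world axes, zero at the start; "torque": the same for the moment, N m; "width": finger opening in m; "finger_force": force on a finger pad.
Only numpy, scipy, OpenCV 4.12 (cv2) and the standard library are available. Lean on these libraries where they do the work, as an engineer would, in place of code of your own. Each camera call takes 0.05 s, during which the arm holds its last target. There are 200 camera calls.

## Working session

There is one attempt and no reset: what is moved stays moved. The work goes in short steps, Python scripts to look and compute and a tool call to move; the robot and the scene stay as the last step left them, time stands still between calls to the robot, and variables do not carry over. Pictures are saved under pics/ and viewed, at most 10 in all, crops included, and the job is handed in when it is done.

Besides the shell and the picture viewer there is one more tool, called by a JSON object that holds its "fn" and its "kwargs", one argument or row to a line. jog_arm: Moves the arm, as the interface text tells. Shift numbers are shares of 0.12 m and turn numbers shares of 45 degrees, none past 1 either way. Its arguments: {"type":"object","properties":{"moves":{"type":"array"},"jaw":{"type":"number"},"grip_force":{"type":"number"}},"required":["moves"]}

```bash
mkdir -p pics
cat > h.py <<'E'
from bench import *
import numpy as np, cv2
def snap(n,f):
    s=snapshot(n); cv2.imwrite('pics/'+f,s['pixels'][:,:,::-1]); np.savez('pics/'+n,mtx=s['mtx'],R=s['R'],t=s['t']); return s
def w(n,u,v,z):
    d=np.load('pics/'+n+'.npz'); r=d['R'].T@np.linalg.inv(d['mtx'])@[u,v,1]; c=-d['R'].T@d['t']
    return np.round(c+r*(z-c[2])/r[2],4)
E
python3 - <<'E'
from h import *
snap('top','top0.png');snap('scene','scene0.png')
s=read_state();print(s['tcp_pos'],s['eef_rot'],s['time'])
E
```

```text
[ 0.24204487 -0.52105618  0.23048626] [-8.26687224e-04  9.76461013e-01  2.15692375e-01 -7.56005628e-05] 0.1
```

View pics/top0.png

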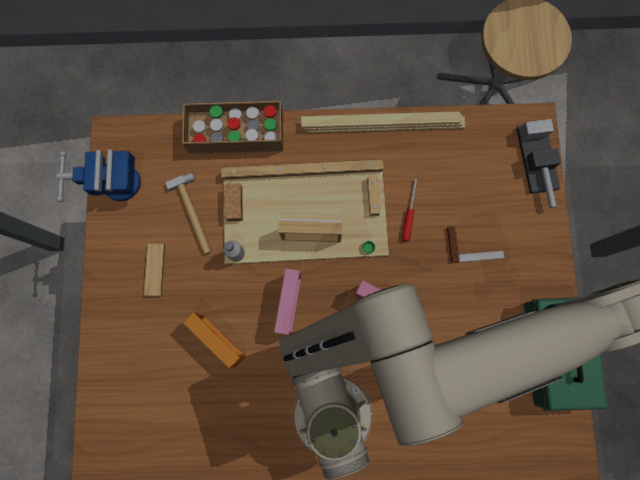

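View pics/scene0.png

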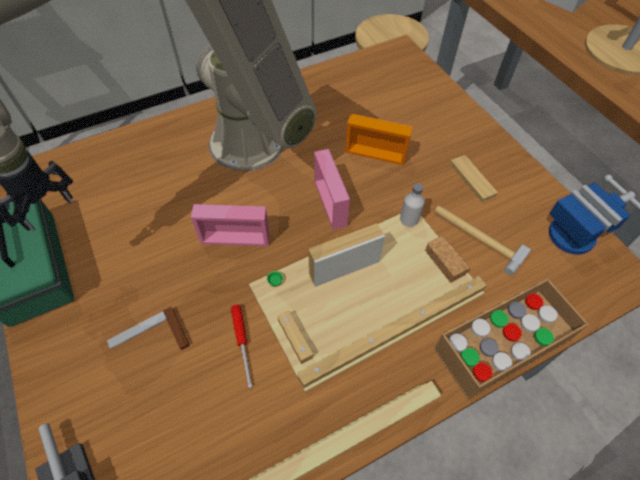

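The stop (top, about 374,196) is on the robot's right and the cork block on the left. The tray stands mid-board (about 310,230), and the glue and cap are at the near corners. I'll enlarge the top view.

Run:
```python
from h import *
i=cv2.imread('pics/top0.png')[150:290,210:400]
cv2.imwrite('pics/c0.png',cv2.resize(i,None,fx=4,fy=4,interpolation=cv2.INTER_CUBIC))
```

```text
(no output)
```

View pics/c0.png

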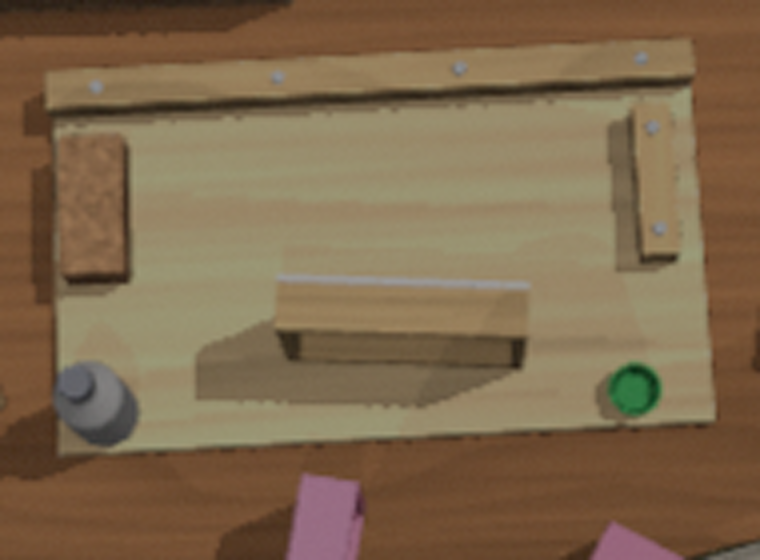

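Run:
```python
from h import *
p={'trFL':(278,275,.132),'trFR':(530,287,.132),'trNL':(277,331,.132),'trNR':(525,336,.132),'bNL':(60,455,.012),'bNR':(715,420,.012),'fL':(47,110,.042),'fR':(693,82,.042),'stF':(630,106,.042),'stN':(643,259,.042),'capc':(635,390,.028),'corkN':(128,275,.052),'corkF':(128,135,.052),'glueR':(137,405,.03),'glueTop':(75,383,.152)}
for k,(u,v,z) in p.items(): print(k,w('top',210+(u-1.5)/4,150+(v-1.5)/4,z))
```

```text
trFL [0.5587 0.1344 0.132 ]
trFR [ 0.5446 -0.0449  0.132 ]
trNL [0.5179 0.1356 0.132 ]
trNR [ 0.5091 -0.0401  0.132 ]
bNL [0.452  0.3113 0.012 ]
bNR [ 0.4645 -0.1862  0.012 ]
fL [0.7155 0.3175 0.042 ]
fR [ 0.7231 -0.1792  0.042 ]
stF [ 0.7053 -0.13    0.042 ]
stN [ 0.5844 -0.1345  0.042 ]
capc [ 0.4865 -0.1252  0.028 ]
corkN [0.5811 0.2536 0.052 ]
corkF [0.6906 0.2537 0.052 ]
glueR [0.4856 0.2502 0.03  ]
glueTop [0.4807 0.2752 0.152 ]
```

{"fn": "jog_arm", "kwargs": {
  "moves": [
    [[0, 0, 0], 0.13],
    [[0, 0, 0], 0.13],
    [[0, 0, 0], 0.13],
    [[0, 0, 0], 0.13],
    [[0, 0, 0], 0.12],
    [[0, 0, 0], 0]
  ],
  "jaw": 0
}}

```text
time: 0.6
tcp_pos: [0.2421, -0.5212, 0.2308]
eef_rot: [-0.0, 0.999, -0.035, -0.0]
ft_force: [0.6, -0.7, 0.5]
width: 0.0858
finger_force: 0.0
```

```bash
cat >> h.py <<'E'
from scipy.spatial.transform import Rotation as Ro
def st():
    s=read_state();q=np.array(s['eef_rot']);R=Ro.from_quat([*q[1:],q[0]]).as_matrix()
    print('t',round(s['time'],2),'tcp',np.round(s['tcp_pos'],4),'yaw',round(np.arctan2(R[1,0],R[0,0]),4),'tilt',np.round(R[:2,2],3),'F',np.round(s['ft_force'],1),'w',round(s['width'],4))
    return s,R
def to(x,y,z):
    s,R=st(); d=R.T@(np.array([x,y,z])-s['tcp_pos'])/.12
    print('units',np.round(d,3),'at 30mm/row',np.ceil(np.linalg.norm(d)/.25))
E
python3 - <<'E'
from h import *
to(.455,.05,.23)
for c in [(300,475),(359,482)]: print(w('top',210+c[0]/4,150+c[1]/4,.12),w('top',210+c[0]/4,150+c[1]/4,.04))
E
```

```text
t 0.6 tcp [ 0.2421 -0.5212  0.2308] yaw -0.0702 tilt [-0.     0.001] F [ 0.6 -0.7  0.5] w 0.0858
units [ 1.436 -4.873  0.011] at 30mm/row 21.0
[0.415  0.1206 0.12  ] [0.4264 0.1264 0.04  ]
[0.4088 0.0791 0.12  ] [0.4198 0.0826 0.04  ]
```

{"fn": "jog_arm", "kwargs": {
  "moves": [
    [[0.08, -0.24, 0], 0],
    [[0.08, -0.24, 0], 0],
    [[0.08, -0.24, 0], 0],
    [[0.08, -0.24, 0], 0],
    [[0.08, -0.24, 0], 0],
    [[0.08, -0.24, 0], 0],
    [[0.08, -0.24, 0], 0],
    [[0.08, -0.24, 0], 0],
    [[0.08, -0.24, 0], 0],
    [[0.08, -0.24, 0], 0],
    [[0.08, -0.24, 0], 0],
    [[0.08, -0.24, 0], 0],
    [[0.08, -0.24, 0], 0],
    [[0.08, -0.24, 0], 0],
    [[0.08, -0.24, 0], 0],
    [[0.08, -0.24, 0], 0],
    [[0.08, -0.24, 0], 0],
    [[0.08, -0.24, 0], 0],
    [[0.08, -0.24, 0], 0],
    [[0, 0, 0], 0]
  ]
}}

```text
time: 2.27
tcp_pos: [0.4625, 0.016, 0.2311]
eef_rot: [-0.001, 1.0, -0.03, 0.0]
ft_force: [-0.3, 0.8, -0.1]
width: 0.0856
finger_force: 0.0
```

Run:
```python
from h import *
to(.48,.049,.1)
snap('wrist','w1.png')
```

```text
t 2.27 tcp [0.4625 0.016  0.2311] yaw -0.0598 tilt [0.001 0.002] F [-0.3  0.8 -0.1] w 0.0856
units [ 0.129 -0.282  1.093] at 30mm/row 5.0
```

View pics/w1.png

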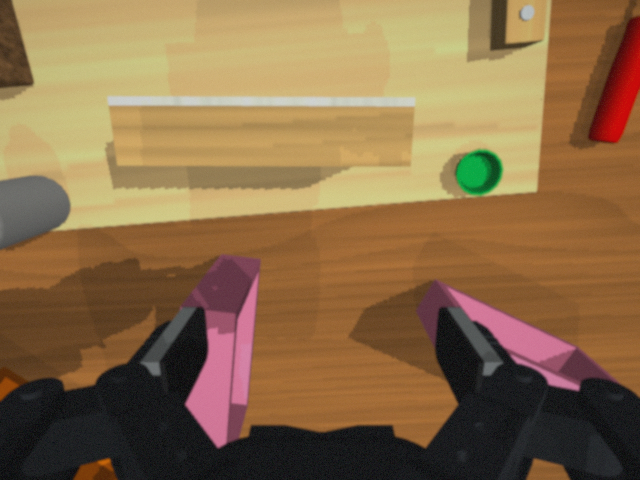

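The tray's top face spans (117,165)–(411,165) near and (108,98)–(415,98) far, parallel to the tool. Now to check its position.

Run:
```python
from h import *
for u,v in [(117,165),(411,165),(108,98),(415,98)]: print(w('wrist',u,v,.132))
```

```text
[0.5203 0.1378 0.132 ]
[ 0.5095 -0.0416  0.132 ]
[0.5587 0.1349 0.132 ]
[ 0.5479 -0.0437  0.132 ]
```

{"fn": "jog_arm", "kwargs": {
  "moves": [
    [[0.06, -0.14, 0], 0],
    [[0.06, -0.14, 0], 0],
    [[0, 0, 0.22], 0],
    [[0, 0, 0.22], 0],
    [[0, 0, 0.22], 0],
    [[0, 0, 0.22], 0],
    [[0, 0, 0.22], 0],
    [[0, 0, 0], 0],
    [[0, 0, 0], 0]
  ]
}}

```text
time: 3.07
tcp_pos: [0.4763, 0.0439, 0.0984]
eef_rot: [0.0, 0.999, -0.034, -0.002]
ft_force: [-0.8, 0.5, 0.6]
width: 0.0857
finger_force: 0.0
```

{"fn": "jog_arm", "kwargs": {
  "moves": [
    [[0.08, 0, 0], 0],
    [[0.06, 0, 0], 0],
    [[0.05, 0, 0], 0],
    [[0.04, 0, 0], 0],
    [[0.04, 0, 0], 0]
  ]
}}

```text
time: 3.48
tcp_pos: [0.5117, 0.0422, 0.1001]
eef_rot: [0.0, 0.999, -0.034, 0.001]
ft_force: [-0.5, 0.1, -0.3]
width: 0.0854
finger_force: 0.1
```

{"fn": "jog_arm", "kwargs": {
  "moves": [
    [[0.04, 0, 0], 0],
    [[0.04, 0, 0], 0],
    [[0.04, 0, 0], 0],
    [[0, 0, 0], 0]
  ]
}}

```text
time: 3.82
tcp_pos: [0.5258, 0.0413, 0.0993]
eef_rot: [0.0, 0.999, -0.034, 0.0]
ft_force: [0.0, 0.2, 0.2]
width: 0.0853
finger_force: 0.0
```

Run:
```python
from h import *
st()
s=snap('scene','s2.png'); i=cv2.imread('pics/s2.png')[180:400,230:510]
cv2.imwrite('pics/s2c.png',cv2.resize(i,None,fx=2,fy=2))
```

```text
t 3.82 tcp [0.5258 0.0413 0.0993] yaw -0.0678 tilt [ 0.001 -0.   ] F [0.  0.2 0.2] w 0.0853
```

View pics/s2c.png

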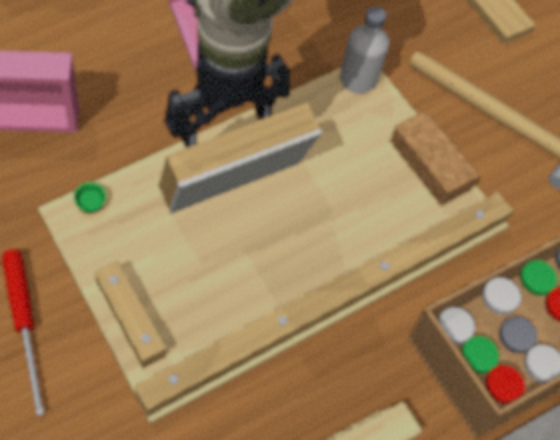

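The tray is leaning away (floor panel foreshortened at about 245,170) and pivoting without sliding. I'll keep going.

{"fn": "jog_arm", "kwargs": {
  "moves": [
    [[0.04, 0, 0], 0],
    [[0.04, 0, 0], 0],
    [[0.04, 0, 0], 0],
    [[0.04, 0, 0], 0],
    [[0.04, 0, 0], 0],
    [[0.04, 0, 0], 0],
    [[0, 0, 0], 0],
    [[0, 0, 0], 0],
    [[0, 0, 0], 0]
  ]
}}

```text
time: 4.62
tcp_pos: [0.5532, 0.0394, 0.0991]
eef_rot: [0.0, 0.999, -0.034, -0.0]
ft_force: [0.9, -0.6, -0.6]
width: 0.0853
finger_force: 0.0
```

Run:
```python
from h import *
st()
s=snap('scene','s3.png'); i=cv2.imread('pics/s3.png')[180:400,230:510]
cv2.imwrite('pics/s3c.png',cv2.resize(i,None,fx=2,fy=2))
```

```text
t 4.62 tcp [0.5532 0.0394 0.0991] yaw -0.0678 tilt [-0. -0.] F [ 0.9 -0.6 -0.6] w 0.0853
```

View pics/s3c.png

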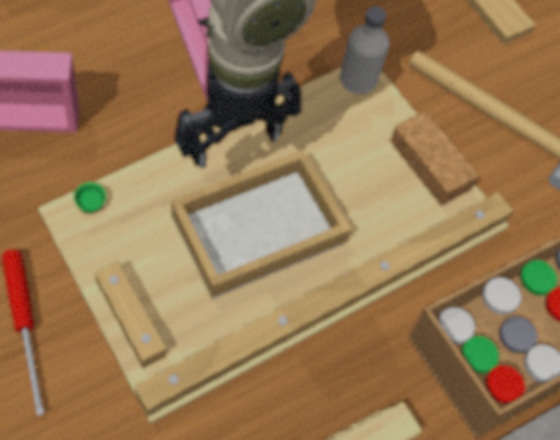

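The tray lies on its floor with the open side up, its rim corners at crop (175,207), (303,155), (352,230) and (213,290).

Run:
```python
from h import *
for n,u,v in [('NR',175,207),('NL',303,155),('FL',352,226),('FR',213,288)]: print(n,w('scene',230+u/2,180+v/2,.052))
for n,u,v,z in [('fenceR',136,382,.042),('fenceL',500,197,.042),('stN',126,264,.042),('stF',165,344,.042)]: print(n,w('scene',230+u/2,180+v/2,z))
to(.5,.045,.1)
```

```text
NR [ 0.5605 -0.0435  0.052 ]
NL [0.5686 0.1309 0.052 ]
FL [0.6787 0.131  0.052 ]
FR [ 0.6723 -0.0526  0.052 ]
fenceR [ 0.7262 -0.1766  0.042 ]
fenceL [0.7246 0.317  0.042 ]
stN [ 0.5961 -0.1261  0.042 ]
stF [ 0.7027 -0.1294  0.042 ]
t 4.67 tcp [0.5531 0.0395 0.0992] yaw -0.0679 tilt [-0. -0.] F [ 0.5  0.1 -0.3] w 0.0857
units [-0.444 -0.016 -0.007] at 30mm/row 2.0
```

{"fn": "jog_arm", "kwargs": {
  "moves": [
    [[-0.23, 0, 0], 0],
    [[-0.23, 0, 0], 0],
    [[0, 0, 0], -0.11],
    [[0, 0, 0.21], 0],
    [[0, 0, 0.21], 0],
    [[0, 0, 0.21], 0],
    [[0, 0, 0], 0],
    [[0, 0, 0], 0]
  ]
}}

```text
time: 5.33
tcp_pos: [0.4967, 0.0433, 0.023]
eef_rot: [-0.0, 1.0, 0.009, -0.002]
ft_force: [-0.1, -0.2, -0.3]
width: 0.0855
finger_force: 0.0
```

Run:
```python
from h import *
to(.58,.042,.022)
```

```text
t 5.33 tcp [0.4967 0.0433 0.023 ] yaw 0.0186 tilt [-0.003  0.   ] F [-0.1 -0.2 -0.3] w 0.0855
units [0.694 0.024 0.006] at 30mm/row 3.0
```

{"fn": "jog_arm", "kwargs": {
  "moves": [
    [[0.15, 0, 0], 0],
    [[0.13, 0, 0], 0],
    [[0.06, 0, 0], 0],
    [[0.06, 0, 0], 0],
    [[0.06, 0, 0], 0],
    [[0.06, 0, 0], 0],
    [[0.06, 0, 0], 0],
    [[0.06, 0, 0], 0],
    [[0.04, 0, 0], 0],
    [[0, 0, 0], 0],
    [[0, 0, 0], 0]
  ]
}}

```text
time: 6.25
tcp_pos: [0.5805, 0.0447, 0.0236]
eef_rot: [0.0, 1.0, 0.009, 0.0]
ft_force: [0.0, -0.6, 0.2]
width: 0.085
finger_force: 0.0
```

{"fn": "jog_arm", "kwargs": {
  "moves": [
    [[-0.12, 0, 0], 0],
    [[-0.12, 0, -0.2], 0],
    [[0, 0, -0.25], 0],
    [[0, 0, -0.25], 0],
    [[0, -0.25, 0], -0.15],
    [[0, 0, 0], -0.15],
    [[0, 0, 0], -0.15],
    [[0, 0, 0], -0.15],
    [[0, 0, 0], -0.15],
    [[0, 0, 0], -0.15],
    [[0, 0, 0], -0.15],
    [[0, 0, 0], -0.15],
    [[0, 0, 0], -0.15],
    [[0, 0, 0], -0.15],
    [[0, 0, 0], -0.15],
    [[0, 0, 0], -0.15],
    [[0, 0, 0], -0.15],
    [[0, 0, 0], -0.05],
    [[0, 0, 0], 0]
  ],
  "jaw": 120
}}

```text
time: 7.83
tcp_pos: [0.5505, 0.0742, 0.1077]
eef_rot: [0.0, 0.7, 0.714, 0.0]
ft_force: [-0.9, -0.0, -0.1]
width: 0.0451
finger_force: 0.0
```

Run:
```python
from h import *
st()
s=snap('top','t4.png'); i=cv2.imread('pics/t4.png')[150:290,210:400]
cv2.imwrite('pics/t4c.png',cv2.resize(i,None,fx=4,fy=4,interpolation=cv2.INTER_CUBIC))
```

```text
t 7.83 tcp [0.5505 0.0742 0.1077] yaw 1.5902 tilt [ 0. -0.] F [-0.9 -0.  -0.1] w 0.0451
```

View pics/t4c.png

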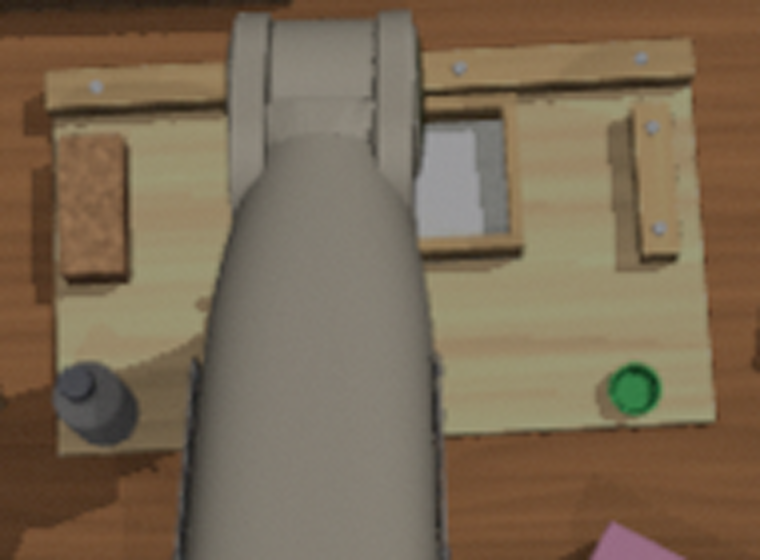

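The tray's right end runs (515,98)–(521,250), square with the fence and near it; the arm hides the rest. Next I'll go to its left end.

{"fn": "jog_arm", "kwargs": {
  "moves": [
    [[0.2, 0.2, 0], 0],
    [[0.2, 0.2, 0], 0],
    [[0.2, 0.2, 0], 0],
    [[0.2, 0.2, 0], 0],
    [[0, 0, 0], 0],
    [[0, 0, 0], 0]
  ]
}}

```text
time: 8.38
tcp_pos: [0.6453, 0.1732, 0.1067]
eef_rot: [-0.0, 0.7, 0.714, -0.0]
ft_force: [-1.1, -0.2, 0.2]
width: 0.0451
finger_force: 0.0
```

Run:
```python
from h import *
to(.65,.175,.024)
s=snap('wrist','w5.png')
```

```text
t 8.38 tcp [0.6453 0.1732 0.1067] yaw 1.5902 tilt [-0. -0.] F [-1.1 -0.2  0.2] w 0.0451
units [0.014 0.04  0.689] at 30mm/row 3.0
```

View pics/w5.png

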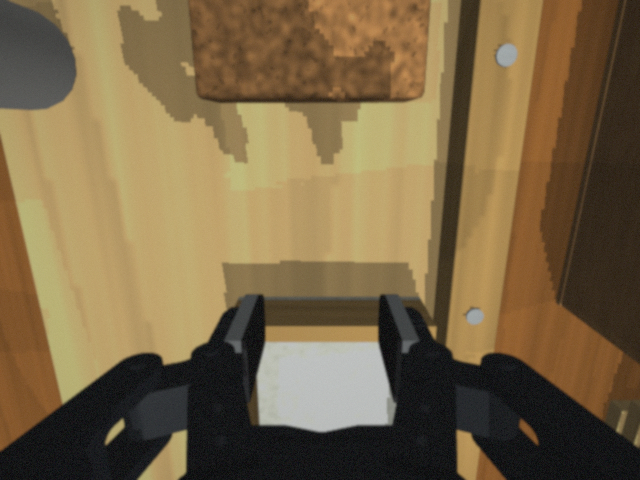

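The tray's left end shows its top edge at row 325 and its bottom edge at row 297, with the cork's edge at row 100 and the fence at columns 437–470.

Run:
```python
from h import *
for u,v,z in [(262,325,.052),(437,325,.052),(437,297,.012),(240,297,.012),(457,330,.042),(430,95,.052),(452,297,.042),(478,50,.042)]: print(w('wrist',u,v,z))
```

```text
[0.6135 0.1371 0.052 ]
[0.7122 0.139  0.052 ]
[0.7237 0.1379 0.012 ]
[0.593  0.1354 0.012 ]
[0.7279 0.1305 0.042 ]
[0.6962 0.2605 0.052 ]
[0.7224 0.1518 0.042 ]
[0.7199 0.282  0.042 ]
```

{"fn": "jog_arm", "kwargs": {
  "moves": [
    [[0.02, 0.04, 0.23], 0],
    [[0, 0, 0.23], 0],
    [[0, 0, 0.23], 0],
    [[0, 0, 0], 0],
    [[-0.15, 0, 0], 0],
    [[-0.06, 0, 0], 0],
    [[-0.06, 0, 0], 0],
    [[-0.06, 0, 0], 0],
    [[-0.06, 0, 0], 0],
    [[-0.06, 0, 0], 0],
    [[-0.06, 0, 0], 0],
    [[-0.06, 0, 0], 0],
    [[-0.06, 0, 0], 0],
    [[-0.06, 0, 0], 0],
    [[-0.06, 0, 0], 0],
    [[-0.06, 0, 0], 0],
    [[-0.06, 0, 0], 0],
    [[-0.03, 0, 0], 0],
    [[0, 0, 0], 0]
  ]
}}

```text
time: 10.02
tcp_pos: [0.6514, 0.0649, 0.0246]
eef_rot: [0.0, 0.701, 0.713, -0.001]
ft_force: [0.5, -0.1, 0.5]
width: 0.0455
finger_force: 0.0
```

{"fn": "jog_arm", "kwargs": {
  "moves": [
    [[-0.02, 0, 0], 0],
    [[0, 0, 0], 0]
  ]
}}

```text
time: 10.18
tcp_pos: [0.6512, 0.0635, 0.0245]
eef_rot: [-0.0, 0.701, 0.714, -0.0]
ft_force: [-0.9, 0.4, -1.0]
width: 0.0453
finger_force: 0.0
```

{"fn": "jog_arm", "kwargs": {
  "moves": [
    [[-0.02, 0, 0], 0],
    [[-0.02, 0, 0], 0],
    [[0, 0, 0], 0]
  ]
}}

```text
time: 10.43
tcp_pos: [0.6513, 0.0594, 0.0246]
eef_rot: [-0.0, 0.7, 0.714, -0.0]
ft_force: [-1.4, 1.9, -1.2]
width: 0.045
finger_force: 0.9
```

{"fn": "jog_arm", "kwargs": {
  "moves": [
    [[-0.02, 0, 0], 0],
    [[0, 0, 0], 0]
  ]
}}

```text
time: 10.6
tcp_pos: [0.6509, 0.0593, 0.0246]
eef_rot: [-0.002, 0.7, 0.714, 0.001]
ft_force: [-1.3, 8.4, 0.3]
width: 0.045
finger_force: 4.4
```

{"fn": "jog_arm", "kwargs": {
  "moves": [
    [[0.15, 0, 0], 0],
    [[0.1, 0, -0.1], 0],
    [[0, 0, -0.2], 0],
    [[0, 0, -0.2], 0],
    [[0, 0, -0.2], 0],
    [[-0.17, -0.14, 0], 0],
    [[-0.18, -0.14, 0], 0],
    [[-0.18, -0.14, 0], 0],
    [[-0.18, -0.14, 0], 0],
    [[-0.18, -0.14, 0], 0],
    [[-0.18, -0.14, 0], 0],
    [[0, 0, 0], 0.15],
    [[0, 0, 0], 0.15],
    [[0, 0, 0], 0.15],
    [[0, 0, 0], 0.15],
    [[0, 0, 0], 0.15],
    [[0, 0, 0], 0.15],
    [[0, 0, 0], 0.15],
    [[0, 0, 0], 0.15],
    [[0, 0, 0], 0.15]
  ]
}}

```text
time: 12.27
tcp_pos: [0.5527, -0.0439, 0.109]
eef_rot: [0.001, 0.966, 0.259, -0.0]
ft_force: [0.1, 0.3, 0.6]
width: 0.0449
finger_force: 0.0
```

{"fn": "jog_arm", "kwargs": {
  "moves": [
    [[0, 0, 0], 0.15],
    [[0, 0, 0], 0.15],
    [[0, 0, 0], 0.15],
    [[0, 0, 0], 0.15],
    [[0, 0, 0], 0.05],
    [[0, 0, 0], 0]
  ],
  "jaw": 0
}}

```text
time: 12.77
tcp_pos: [0.5527, -0.0438, 0.109]
eef_rot: [0.0, 1.0, 0.009, 0.0]
ft_force: [0.6, 0.1, -0.3]
width: 0.0854
finger_force: 0.0
```

Run:
```python
from h import *
to(.55,-.041,.023)
s=snap('wrist','w6.png')
```

```text
t 12.77 tcp [ 0.5527 -0.0438  0.109 ] yaw 0.0174 tilt [ 0.    -0.001] F [ 0.6  0.1 -0.3] w 0.0854
units [-0.023 -0.025  0.717] at 30mm/row 3.0
```

View pics/w6.png

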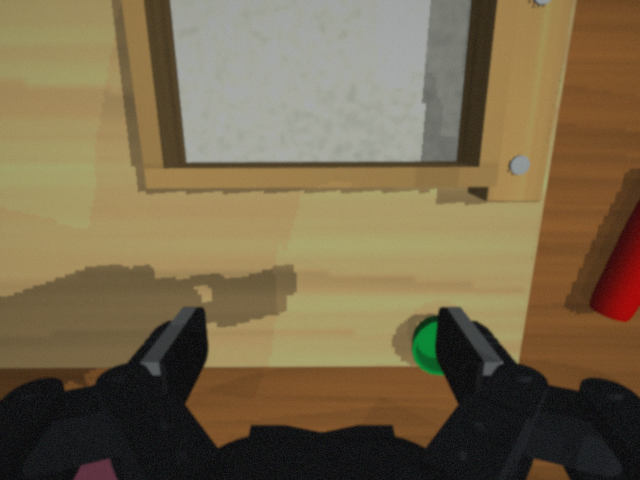

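The tray's right end sits against the stop (columns 480–490) and its near edge (row 190) runs parallel to the board. Now the final push to the fence.

{"fn": "jog_arm", "kwargs": {
  "moves": [
    [[-0.02, 0, 0.24], 0],
    [[0, 0, 0.24], 0],
    [[0, 0, 0.23], 0],
    [[0, 0, 0], 0],
    [[0.1, 0, 0], 0],
    [[0.05, 0, 0], 0],
    [[0.05, 0, 0], 0],
    [[0.03, 0, 0], 0],
    [[0.03, 0, 0], 0],
    [[0, 0, 0], 0]
  ]
}}

```text
time: 13.65
tcp_pos: [0.5827, -0.0431, 0.0244]
eef_rot: [0.0, 1.0, 0.009, 0.001]
ft_force: [0.1, 0.5, -0.7]
width: 0.0856
finger_force: 0.0
```

{"fn": "jog_arm", "kwargs": {
  "moves": [
    [[0.03, 0, 0], 0],
    [[0.02, 0, 0], 0],
    [[0, 0, 0], 0]
  ]
}}

```text
time: 13.9
tcp_pos: [0.5872, -0.0426, 0.0237]
eef_rot: [-0.0, 1.0, 0.009, -0.0]
ft_force: [-1.0, 0.5, 0.8]
width: 0.0854
finger_force: 0.5
```

{"fn": "jog_arm", "kwargs": {
  "moves": [
    [[0.02, 0, 0], 0],
    [[0, 0, 0], 0]
  ]
}}

```text
time: 14.07
tcp_pos: [0.5899, -0.0426, 0.0236]
eef_rot: [-0.0, 1.0, 0.009, -0.0]
ft_force: [-1.4, 1.0, 0.7]
width: 0.0857
finger_force: 0.9
```

{"fn": "jog_arm", "kwargs": {
  "moves": [
    [[0.02, 0, 0], 0],
    [[0, 0, 0], 0]
  ]
}}

```text
time: 14.23
tcp_pos: [0.5927, -0.0427, 0.0236]
eef_rot: [0.0, 1.0, 0.009, 0.0]
ft_force: [-1.3, 0.8, 0.8]
width: 0.0854
finger_force: 0.6
```

{"fn": "jog_arm", "kwargs": {
  "moves": [
    [[0.02, 0, 0], 0],
    [[0, 0, 0], 0]
  ]
}}

```text
time: 14.4
tcp_pos: [0.5936, -0.0427, 0.0234]
eef_rot: [0.0, 1.0, 0.009, -0.001]
ft_force: [-4.9, -1.3, 2.9]
width: 0.0853
finger_force: 2.4
```

{"fn": "jog_arm", "kwargs": {
  "moves": [
    [[0.02, 0, 0], 0],
    [[0, 0, 0], 0]
  ]
}}

```text
time: 14.57
tcp_pos: [0.5936, -0.0426, 0.0233]
eef_rot: [0.0, 1.0, 0.009, -0.003]
ft_force: [-11.4, -1.0, 8.2]
width: 0.0852
finger_force: 5.7
```

The tray is hard against the fence. I'll retract and check with my last picture.

{"fn": "jog_arm", "kwargs": {
  "moves": [
    [[-0.1, 0, 0], 0],
    [[-0.2, 0, 0], 0],
    [[0, 0, -0.3], 0],
    [[0, 0, -0.3], 0],
    [[0, 0, -0.3], 0],
    [[0, 0, -0.3], 0],
    [[0, 0.3, 0], 0],
    [[0, 0.3, 0], 0],
    [[0, 0.3, 0], 0],
    [[0, 0.3, 0], 0],
    [[-0.1, 0.3, 0], 0],
    [[-0.1, 0.3, 0], 0],
    [[-0.1, 0.3, 0], 0],
    [[-0.1, 0.3, 0], 0],
    [[0, 0, 0], 0]
  ]
}}

```text
time: 15.82
tcp_pos: [0.5172, -0.3393, 0.1677]
eef_rot: [0.002, 1.0, 0.006, 0.001]
ft_force: [1.0, 0.1, -0.4]
width: 0.0852
finger_force: 0.0
```

Run:
```python
from h import *
st()
s=snap('top','t7.png'); i=cv2.imread('pics/t7.png')[150:290,210:400]
cv2.imwrite('pics/t7c.png',cv2.resize(i,None,fx=4,fy=4,interpolation=cv2.INTER_CUBIC))
```

```text
t 15.82 tcp [ 0.5172 -0.3393  0.1677] yaw 0.0114 tilt [ 0.001 -0.004] F [ 1.   0.1 -0.4] w 0.0852
```

View pics/t7c.png

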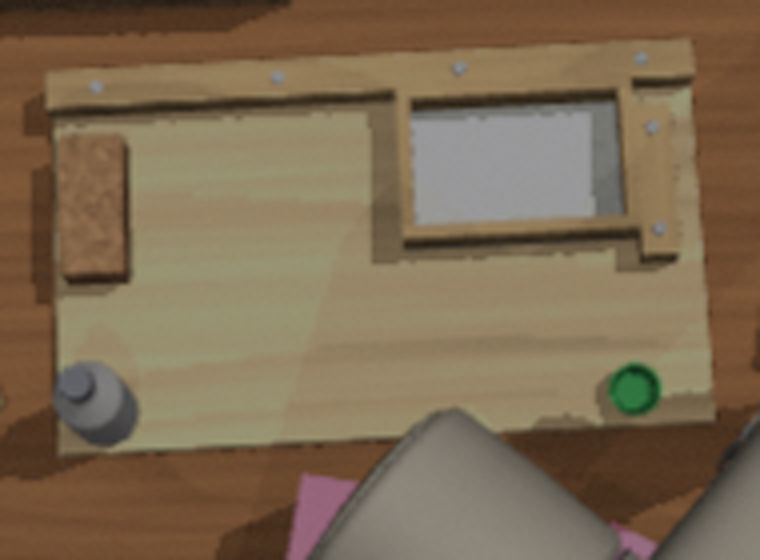

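The tray is flush with both the fence (row 90) and the stop (column 632). The cork, glue and cap haven't moved, and the arm is clear.

```bash
python3 -c "from bench import *; print(finish_job())"
```

```text
the job is handed in; nothing more can be done
None
```

I handed the job in at about 16 s of the 64 s allowed. The tray was tipped onto its floor by pushing only, and my last picture shows it open side up and flush against the back fence and the side stop. The hand-in gave no verdict.

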